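# Put the lost whistle away in the click-shut tray

### The arm

A 6-joint arm with a two-finger parallel gripper is mounted at the origin on the work surface. World frame = base frame: x ahead of the robot, y to its left, z up, the work surface at z = 0. Lengths are in mm, angles in rad, forces in N, time in s.
With the tool pointing down it reaches from about 375 to 975 mm from the base axis. Payload 3.8 kg.
Tool frame: the origin (TCP) lies on the mounting face of the last link; the fingertips stand 173 mm ahead of it and the grasp point (between the pads) lies 155 mm ahead of it; y points along the fingers, z is the direction in which the jaws open and shut, and the axes are right-handed (so a half turn about y gives the same grasp; the last joint's range is limited). The gripper opens to 85 mm and grips with 20 to 120 N. Pads are 22 mm wide; open, the fingers measure 114 mm over their backs; the gripper's body (76 mm by 85 mm) begins 54 mm behind the grasp point. The pads swing forward as they close: fully open they stand 13 mm farther back than shut.
Start: joints at [-1.184, 0.264, 1.604, -0, 1.274, -0.037], TCP at [277.573, -615.283, 404.68] pointing down, gripper open.
Joint ranges: [-2.63, 2.63], [-0.94, 2.18], [0.31, 2.57], [-1.31, 4.45], [0, 2.66], [-2.55, 2.55]. Speed limits (rad/s): [2.57, 2.57, 3.14, 3.14, 3.14, 3.14].

### API

Orientations are given as a unit quaternion [x, y, z, w].
In Python, from rig import bot, eyes, finder gives the robot as it stands.
- The arm moves only by the tool play_rows, never from a script. Its argument "steps" is a list of rows, each an object of numbers: "x", "y", "z": the shift along the tool's x, y, z in m; "roll": the turn about the tool's y in rad. A call has 1 to 20 rows; each row shifts and turns the commanded pose from where the row before left it, along the tool's axes as they then stand; what a row does not reach is not made up. A row lasts 1/8 s, in which the tool goes at most 62.5 mm and 10.7 degrees, less where a joint would pass 70% of its speed; a pose out of reach is approached as far as the arm can. A call with a gripper value outside its range is refused whole. "jaw" is the opening, from -1 (shut) to 1 (fully open), set as the call begins (left out, the last holds). The fingers move at their own pace and stop on an object; "grip_force" is the grip in N (left out, the last holds). Time passes only in rows, so rows that do not move let the fingers close. It gives the time, the measured TCP pose, the force and the opening at its end, in the units of the state.
- bot.read_state(): the state, without advancing time (a new reading comes with each control period).
- eyes.camera(name): name is "side" or "top"; returns the picture (400x640x3 uint8, red, green, blue); there is no depth.
- eyes.camera_params(name): a dict with "intrinsics" (3x3 intrinsics, pixels), "dist" ([k1, k2, p1, p2, k3] as OpenCV has them; the pictures are not rectified), "extrinsics" (4x4, takes a point from camera to world coordinates). Camera axes: x right, y down, z forward; pixel columns grow to the right and rows downward; lengths in mm; the calibration is good to about 2 mm. A picture is of the moment at which its call begins. camera_params takes no time and is no camera call.
- bot.hand_in(): hands the job in, once; it reports no verdict.
Trained networks look in the newest picture that a camera, given by its name, has taken for a name from the list of things; names that differ only in an ending like _2 or _b are one class to them, and where a whole thing is asked for, a point or a joint stands for the part that bears it (a point fixed in the world has none). Each returns a list of dicts, best first, with "conf" (0 to 1); they miss things now and then, are a little off and sometimes report something else, mostly with a low value. They report only what shows in the picture. A call takes as long as a camera call. They do not tell look-alikes from the thing itself.
- finder.search_frame(query, camera): "rect" ([left, top, right, bottom] in pixels, round what is visible of it).
- finder.mark_of(query, camera): "centre" ([row, column] in pixels: a listed point, or the origin of a listed thing).
The state is a dict: "clock": time; "qpos": joint angles; "joint_velocities": joint speeds; "effort": joint torques, N m; "position": TCP position; "tool_rot": TCP orientation; "contact_force": force on the tool from outside, world axes, zero at the start; "moment": the same for the moment, N m; "finger_gap": opening from 0.0 (shut) to 1.0 (fully open).
Only numpy, scipy, OpenCV 4.12 (cv2) and the standard library are available. Lean on these libraries where they do the work, as an engineer would, in place of code of your own. Each camera call takes 0.05 s, during which the arm holds its last target.

### The job

Press the release button on top of the lost-property case so that its tray pops out, lay (do not drop) the wooden whistle in the tray, then push the tray in until you feel it click and it stays shut by itself. The latch is light: never press the button or shove the tray with more than about 15 N. Leave the other things where they lie.

Things in the scene. Friction and masses are not known exactly. Their poses are not given: they have to be found in the camera images.
- case: Grey steel case (all sizes here in mm unless m is said) bolted to the bench, 130 deep (its x) x 150 wide (its y) x 60 high. Origin: centre of its underside on the bench; x points from its open front to its back, so the tray comes out towards -x; z up. Its front opening is at x = -65.
- tray: Open aluminium tray with a plywood front. Origin: centre of its inner floor, 14 above the bench; axes as the case's; slides along x. Inner space 95 (x) x 120 (y) x 28 deep, all of it clear of the case when out. Front panel 8 thick, 142 wide, 6 to 50 above the bench; its flat outer face (no handle) is at x = -55.5 and stands 30 ahead of the case front when shut.
- tray_slide (a joint): How far the tray is out, m: 0.085 fully out, 0 shut. A spring drives it out, 4 N near shut. To shut, it must go in past 0 until the latch clicks, then let go it settles back to 0. How far past is not visible and differs by case: 0.002 to 0.016. The push needed is up to 5 N on the way, about 8 N at the click; 0.002 past the click is a rigid stop. Let go too soon, it slides out again. Push at 10 mm/s or less.
- button: Round steel push button, 30 across, on the roof of the case; it sticks up 18. Origin: centre of its top face, 78 above the bench when up; its z is up. 15 behind the case's origin (case +x).
- button_travel (a joint): How far the button is pressed, in m: 0 up. It takes about 2 N at first and 4 N at 0.0085, where it meets a rubber bumper (2.5 N more for each further mm; rigid at 0.0135); the tray is let go at about 0.005 to 0.009.
- whistle: Carved pine whistle lying on the bench, 66 long (its x) x 24 wide (y) x 24 high, the mouthpiece end (its last 24 at +x) only 15 high. Origin: centre of its underside; z up. About 30 g. Grip it across its width, at or a little behind its middle.
- boat: Wooden toy boat hull with cabin and mast stub, 96 x 42 x 54 high, loose; to be left alone. Origin: centre of its underside, about.
- keydisc: Chrome key-ring disc, 36 across, 5 thick, with a wire ring at +x reaching 42 from its centre, loose; to be left alone. Origin: centre of the disc's underside.
- protractor: Orange plastic half-round protractor, 100 x 57 x 4 thick, loose; to be left alone. Origin: middle of its straight edge, arc towards +y.
- vise: Cast green bench vise, 180 long x 100 wide x 111 high, bolted down; to be kept clear of. Origin: centre of its base; its screw handle is on its -x side, which faces away from the robot.
There are look-alikes about, which are no part of the job. What is shaped like the case but blue or pink is not meant.

How it is judged (in metres and radians):
On the way, in this order (a step that is already met when the one before it is completed fails the run):
1. the release button is pressed (value of joint button_travel above 0.003 m).
2. the tray has popped out (value of joint tray_slide above 0.06 m), for 0.2 s.
3. the whistle lies in the open tray, let go (x of whistle in the frame of tray between -0.045 and 0.045 m and y of whistle in the frame of tray between -0.058 and 0.058 m and z of whistle in the frame of tray between -0.004 and 0.012 m and value of joint tray_slide above 0.04 m and contact force between the fingers and whistle below 0.05 N), for 0.2 s.
4. the tray is latched home with nothing pushing it (x of whistle in the frame of tray between -0.045 and 0.045 m and y of whistle in the frame of tray between -0.058 and 0.058 m and z of whistle in the frame of tray between -0.004 and 0.012 m and value of joint tray_slide below 0.009 m and contact force between the fingers and whistle below 0.05 N and contact force between the fingers and tray below 0.05 N), for 0.3 s.
At the end, for the whole second after the job is handed in: The tray is latched shut by itself (less than 9 mm out, nothing pushing it), at rest, and the whistle lies at rest on the tray's floor inside its walls, let go (all of step 4 and linear speed of tray below 0.01 m/s and linear speed of whistle below 0.02 m/s); the robot touches nothing.
It fails at once if the tray is pushed with more than 18 N (contact force between any of the fingers, the arm and tray above 18 N).
It fails at once if the button is pressed with more than 18 N (contact force between any of the fingers, the arm and button above 18 N).
It fails at once if the whistle is dropped from well above the tray (contact force between the fingers and whistle below 0.01 N and height (world z) of whistle above 0.06 m and linear speed of whistle above 0.3 m/s).
It fails at once if the boat, key-ring disc or protractor is moved by more than 20 mm (distance of any of boat, keydisc, protractor from where it was at the start of the episode above 0.02 m).
It also fails if it takes over 67 s, if anything falls off the work surface, if the arm or the gripper's body presses on something with over 40 N, if the wrist force passes 120 N, or if a joint passes its speed limit or range.

## Working session

There is one attempt and no reset: what is moved stays moved. The work goes in short steps, Python scripts to look and compute and a tool call to move; the robot and the scene stay as the last step left them, time stands still between calls to the robot, and variables do not carry over. Pictures are saved under pics/ and viewed, and the job is handed in when it is done.

Besides the shell and the picture viewer there is one more tool, called after "Emit:" as name([rows], argument=value, ...), one row to a line, values as JSON. play_rows: Moves the arm, as the interface text tells. Its arguments: {"type":"object","properties":{"steps":{"type":"array"},"jaw":{"type":"number"},"grip_force":{"type":"number"}},"required":["steps"]}

```bash
ls; mkdir -p pics; python3 - <<'E'
from rig import bot, eyes, finder
import cv2
for n in ("side","top"):
    im=eyes.camera(n); cv2.imwrite(f"pics/{n}0.png",im[:,:,::-1])
    p=eyes.camera_params(n); print(n,p)
print(bot.read_state())
E
```

```text
pics
side {'intrinsics': array([[425.09516167,   0.        , 326.31307078],
       [  0.        , 425.09516167, 206.87926592],
       [  0.        ,   0.        ,   1.        ]]), 'dist': array([-0.09964734,  0.        ,  0.        ,  0.        ,  0.        ]), 'extrinsics': array([[ 9.14076848e-01, -2.29125416e-01,  3.34611806e-01,
         4.75932307e+01],
       [-4.04826453e-01, -5.64490682e-01,  7.19350966e-01,
        -8.93710970e+02],
       [ 2.40636575e-02, -7.93001774e-01, -6.08743893e-01,
         8.68371777e+02],
       [ 0.00000000e+00,  0.00000000e+00,  0.00000000e+00,
         1.00000000e+00]])}
top {'intrinsics': array([[395.51701586,   0.        , 318.24836735],
       [  0.        , 395.51701586, 206.97245012],
       [  0.        ,   0.        ,   1.        ]]), 'dist': array([-0.03063783,  0.        ,  0.        ,  0.        ,  0.        ]), 'extrinsics': array([[-1.03899303e-02, -9.99599893e-01,  2.63078617e-02,
         4.28348865e+02],
       [-9.99936418e-01,  1.02709207e-02, -4.65482281e-03,
         6.24194646e+01],
       [ 4.38275442e-03, -2.63545522e-02, -9.99643051e-01,
         1.10626508e+03],
       [ 0.00000000e+00,  0.00000000e+00,  0.00000000e+00,
         1.00000000e+00]])}
{'clock': 0.1, 'qpos': array([-1.18389713e+00,  2.64686169e-01,  1.60525366e+00, -1.59918507e-05,
        1.27369294e+00, -3.69225439e-02]), 'joint_velocities': array([-0.00053656, -0.00108506, -0.00319569,  0.00098731, -0.00077994,
        0.00030139]), 'effort': array([ 2.04194130e-04, -5.16705287e+01, -3.68590415e+01, -9.63242815e-05,
        6.20856692e-03,  1.92137276e-05]), 'position': array([ 277.45614481, -614.99805812,  403.47177028]), 'tool_rot': array([-0.14885708,  0.69199798, -0.69057932,  0.14859529]), 'contact_force': array([0.06692262, 0.24988372, 0.41879103]), 'moment': array([-0.04506626,  0.01363623, -0.01247732]), 'finger_gap': 1.0004893151144596}
```

View pics/top0.png

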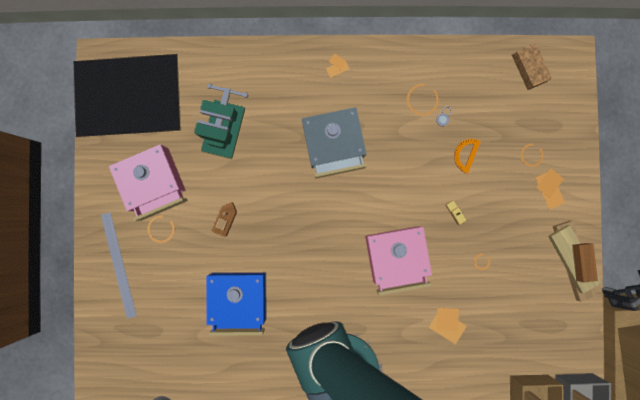

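View pics/side0.png

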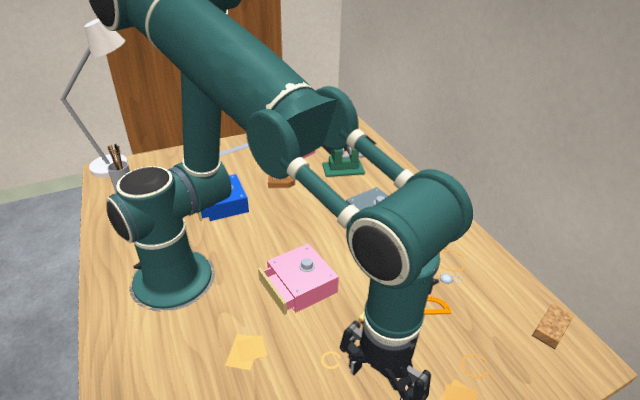

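```bash
cat > h.py <<'E'
import numpy as np, cv2
from rig import bot, eyes, finder
from scipy.spatial.transform import Rotation as R
def w2p(n,P):
    p=eyes.camera_params(n); T=np.linalg.inv(p['extrinsics'])
    P=np.atleast_2d(P).astype(float)
    q,_=cv2.projectPoints(P,cv2.Rodrigues(T[:3,:3])[0],T[:3,3],p['intrinsics'],p['dist'])
    return q.reshape(-1,2)
def p2w(n,uv,z):
    p=eyes.camera_params(n); E=p['extrinsics']
    uv=np.atleast_2d(uv).astype(float)
    q=cv2.undistortPoints(uv.reshape(-1,1,2),p['intrinsics'],p['dist']).reshape(-1,2)
    d=np.c_[q,np.ones(len(q))]@E[:3,:3].T; o=E[:3,3]
    return o+d*((z-o[2])/d[:,2])[:,None]
E
python3 - <<'E'
from h import *
np.set_printoptions(precision=2,suppress=True)
for n in("top",):
  for q,z in (("case",0),("button",78),("whistle",0)):
    for d in finder.mark_of(q,n): 
        c=d['centre'];print(n,q,d, p2w(n,[c[1],c[0]],z))
print(R.from_quat(bot.read_state()['tool_rot']).as_matrix())
E
```

```text
top case {'centre': [295.2, 238.9], 'conf': 0.83} [[213.78 280.95   0.  ]]
top case {'centre': [128.5, 332.5], 'conf': 0.73} [[678.15  14.83   0.  ]]
top case {'centre': [142.9, 332.5], 'conf': 0.68} [[637.33  15.31   0.  ]]
top case {'centre': [256.5, 393.0], 'conf': 0.68} [[ 316.82 -150.25    0.  ]]
top case {'centre': [173.9, 151.1], 'conf': 0.61} [[555.43 526.83   0.  ]]
top button {'centre': [173.4, 132.0], 'conf': 0.71} [[548.4  544.63  78.  ]]
top button {'centre': [290.6, 230.9], 'conf': 0.63} [[240.97 286.21  78.  ]]
top button {'centre': [252.2, 403.7], 'conf': 0.55} [[ 335.5  -163.32   78.  ]]
top button {'centre': [127.3, 329.5], 'conf': 0.49} [[663.77  26.    78.  ]]
top whistle {'centre': [212.8, 454.0], 'conf': 0.81} [[ 437.15 -324.2     0.  ]]
top whistle {'centre': [214.4, 227.3], 'conf': 0.56} [[439.29 311.98   0.  ]]
[[-0.91 -0.    0.41]
 [-0.41  0.   -0.91]
 [-0.   -1.   -0.  ]]
```

The grey case is at about (335,143). The pink ones at (147,180) and (398,258) and the blue one at (236,302) are look-alikes. The yellow whistle is at (456,212), and the brown thing at (225,218) is the boat. I'll check both in enlarged crops.

```bash
python3 - <<'E'
import cv2, numpy as np
im=cv2.imread("pics/top0.png")
a=cv2.resize(im[100:185,290:380],None,fx=5,fy=5,interpolation=cv2.INTER_CUBIC)
b=cv2.resize(im[195:230,440:475],None,fx=10,fy=10,interpolation=cv2.INTER_CUBIC)
c=np.zeros((425,800,3),np.uint8); c[:425,:450]=a; c[:350,450:800]=b
cv2.imwrite("pics/crop0.png",c)
E
```

```text
(no output)
```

View pics/crop0.png

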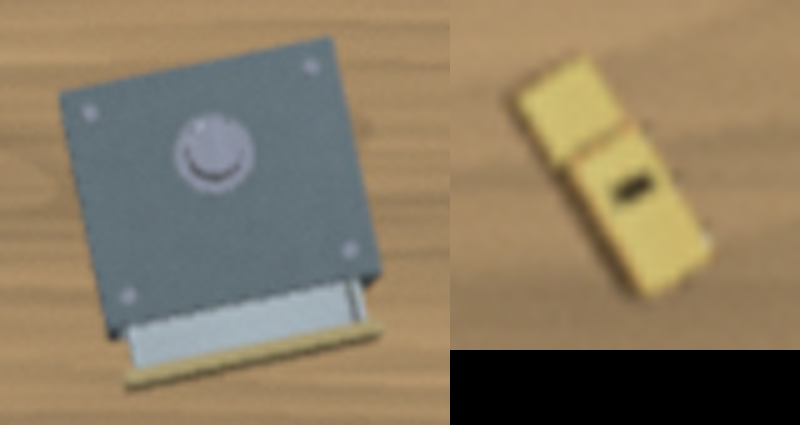

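The crop shows the grey case with its button in the centre and its tray front towards the robot. It also shows the yellow whistle, with the lower mouthpiece step at upper left. Next I'll fit both poses from the corners.

```bash
cat >> h.py <<'E'
from scipy.optimize import least_squares
def fit(n,model,uv,x0):
    model=np.array(model,float);uv=np.array(uv,float)
    def f(v):
        c,s=np.cos(v[2]),np.sin(v[2]);M=np.array([[c,-s,0],[s,c,0],[0,0,1]])
        return (w2p(n,model@M.T+[v[0],v[1],0])-uv).ravel()
    r=least_squares(f,x0,x_scale=[100,100,1]); return r.x,r.fun.reshape(-1,2)
E
python3 - <<'E'
from h import *
np.set_printoptions(precision=2,suppress=True)
def u(l,o,k): return [(x/k+o[0],y/k+o[1]) for x,y in l]
case=[(65,75,60),(65,-75,60),(-65,-75,60),(-65,75,60),(15,0,78),(-95.5-0,-71,50),(-95.5,71,50)]
uv=u([(60,93),(330,38),(380,275),(110,338),(213,145),(381,334),(127,388)],(290,100),5)
r,e=fit("top",case,uv,[620,10,0.2]);print(r,e)
b=r
c,s=np.cos(r[2]),np.sin(r[2]);print("button",r[0]+15*c,r[1]+15*s, "edge:")
wm=[(33,12,15),(33,-12,15),(-33,-12,24),(-33,12,24),(9,12,24),(9,-12,24)]
# whistle px
uv=u([(60,100),(140,58),(262,250),(195,298),(120,165),(188,122)],(440,195),10)
for g in (0.5,):
  r,e=fit("top",wm,uv,[437,-324,g]);print(r,e)
E
```

```text
[642.15  14.17   0.2 ] [[-0.78  0.33]
 [ 0.19 -0.11]
 [ 0.48 -0.14]
 [-0.71 -1.15]
 [ 0.32  0.89]
 [ 0.75  0.03]
 [-0.25  0.13]]
button 656.8565026526849 17.12553637019668 edge:
[ 437.86 -324.19    0.53] [[ 0.08 -0.53]
 [-0.59 -0.75]
 [ 0.67  0.51]
 [-0.01  0.19]
 [-0.37  0.36]
 [ 0.22  0.2 ]]
```

```bash
cat >> h.py <<'E'
def delta(x,y,z,jawdir=None):
    s=bot.read_state(); M=R.from_quat(s['tool_rot']).as_matrix(); p=s['position']
    d=M.T@(np.array([x,y,z])-p)
    a=np.arctan2(M[1,2],M[0,2]); 
    print("pos",p.round(1),"F",s['contact_force'].round(1),"clk",round(s['clock'],2),"jawdir",round(a,3),"gap",round(s['finger_gap'],3),"tooly",M[:,1].round(3))
    print("tool delta mm",d.round(1))
    if jawdir is not None:
        e=(a-jawdir+np.pi/2)%np.pi-np.pi/2
        print("roll",round(e,3))
E
python3 - <<'E'
from h import *
delta(657,17,285,-1.04)
E
```

```text
pos [ 277.5 -615.1  404. ] F [0.2 0.3 0.2] clk 0.25 jawdir -1.147 gap 1.003 tooly [-0.     0.001 -1.   ]
tool delta mm [-605.9  119.5 -420. ]
roll -0.107
```

Emit:
play_rows([
  {"x": -0.02,"z": -0.014},
  {"x": -0.04,"z": -0.028},
  {"x": -0.04,"z": -0.028},
  {"x": -0.04,"z": -0.028},
  {"x": -0.04,"z": -0.028},
  {"x": -0.04,"z": -0.028},
  {"x": -0.04,"z": -0.028,"y": 0.01},
  {"x": -0.04,"z": -0.028,"y": 0.01},
  {"x": -0.04,"z": -0.028,"y": 0.01},
  {"x": -0.04,"z": -0.028,"y": 0.01},
  {"x": -0.04,"z": -0.028,"y": 0.015},
  {"x": -0.04,"z": -0.028,"y": 0.015},
  {"x": -0.04,"z": -0.028,"y": 0.015},
  {"x": -0.04,"z": -0.028,"y": 0.015},
  {"x": -0.04,"z": -0.026,"y": 0.01},
  {"x": -0.026,"z": -0.016,"y": 0.01},
  {},
  {},
], jaw=-1)

```text
invalid input at $.steps[0]: expected keys x, y, z, roll
```

```bash
python3 - <<'E'
from h import *
delta(657,17,285,-1.04)
im=eyes.camera("side"); cv2.imwrite("pics/side1.png",im[:,:,::-1]); 
im=eyes.camera("top"); cv2.imwrite("pics/top1.png",im[:,:,::-1]); 
print(w2p("side",[(657,17,78)]),w2p("top",[(657,17,78)]))
E
```

```text
pos [ 277.5 -615.1  404. ] F [0.2 0.3 0.2] clk 0.25 jawdir -1.147 gap 1.003 tooly [-0.     0.001 -1.   ]
tool delta mm [-605.9  119.5 -420. ]
roll -0.107
[[379.94099484 198.34410297]] [[332.96855318 129.83596887]]
```

View pics/side1.png

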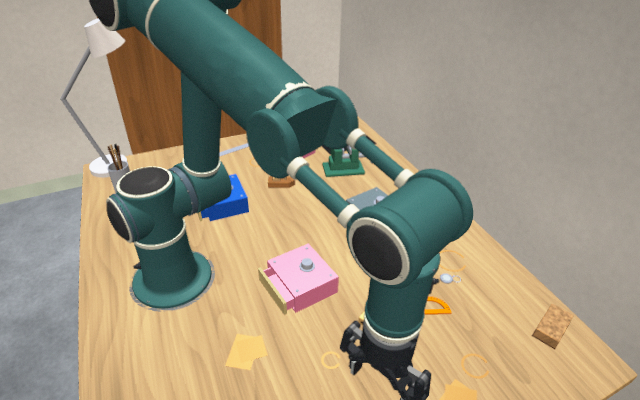

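View pics/top1.png

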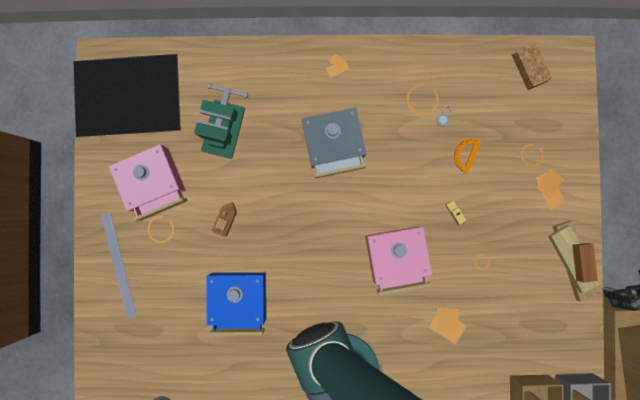

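The call was refused because each row needs all four keys, so nothing has moved yet. I'll send it again with all of them.

Emit:
play_rows([
  {"x": -0.02,"y": 0,"z": -0.014,"roll": 0},
  {"x": -0.04,"y": 0,"z": -0.028,"roll": 0},
  {"x": -0.04,"y": 0,"z": -0.028,"roll": 0},
  {"x": -0.04,"y": 0,"z": -0.028,"roll": 0},
  {"x": -0.04,"y": 0,"z": -0.028,"roll": 0},
  {"x": -0.04,"y": 0,"z": -0.028,"roll": 0},
  {"x": -0.04,"y": 0.01,"z": -0.028,"roll": 0},
  {"x": -0.04,"y": 0.01,"z": -0.028,"roll": 0},
  {"x": -0.04,"y": 0.01,"z": -0.028,"roll": 0},
  {"x": -0.04,"y": 0.01,"z": -0.028,"roll": 0},
  {"x": -0.04,"y": 0.015,"z": -0.028,"roll": 0},
  {"x": -0.04,"y": 0.015,"z": -0.028,"roll": 0},
  {"x": -0.04,"y": 0.015,"z": -0.028,"roll": 0},
  {"x": -0.04,"y": 0.015,"z": -0.028,"roll": 0},
  {"x": -0.04,"y": 0.01,"z": -0.026,"roll": 0},
  {"x": -0.026,"y": 0.01,"z": -0.016,"roll": 0},
  {"x": 0,"y": 0,"z": 0,"roll": 0},
  {"x": 0,"y": 0,"z": 0,"roll": 0},
], jaw=-1)

```text
clock: 2.6
position: [656.6, 17.2, 284.7]
tool_rot: [0.149, -0.691, 0.691, -0.149]
contact_force: [0.7, 0.4, -0.6]
finger_gap: -0.0
```

```bash
python3 - <<'E'
from h import *
delta(657,17,285,-1.04)
im=eyes.camera("side"); cv2.imwrite("pics/side2.png",im[:,:,::-1]); 
im=eyes.camera("top"); cv2.imwrite("pics/top2.png",im[:,:,::-1]); 
print(w2p("side",[(657,17,78)]),w2p("top",[(657,17,78)]))
E
```

```text
pos [656.6  17.2 284.7] F [ 0.7  0.4 -0.6] clk 2.6 jawdir -1.146 gap -0.0 tooly [-0.001 -0.    -1.   ]
tool delta mm [-0.3 -0.3  0.4]
roll -0.106
[[379.94099484 198.34410297]] [[332.96855318 129.83596887]]
```

View pics/side2.png

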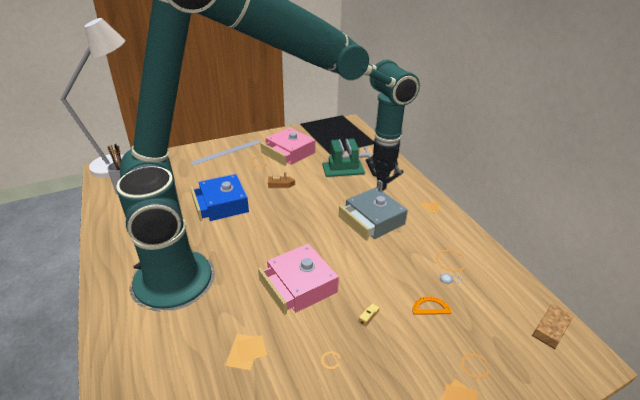

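View pics/top2.png

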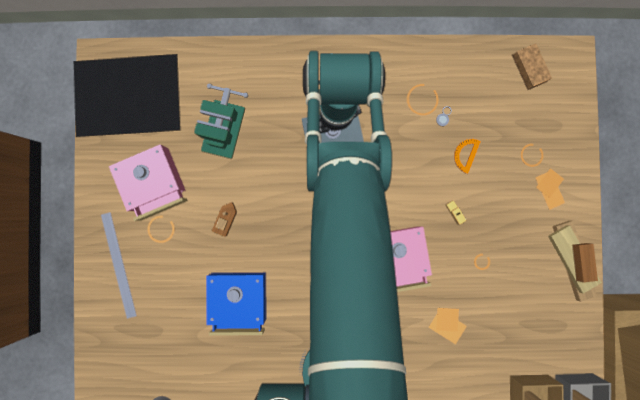

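The side view shows the fingertips just above the grey case's button at (380,199), which matches the predicted (380,198). I'll go down in steps.

Emit:
play_rows([
  {"x": 0,"y": 0.015,"z": 0,"roll": 0},
  {"x": 0,"y": 0.012,"z": 0,"roll": 0},
  {"x": 0,"y": 0.002,"z": 0,"roll": 0},
  {"x": 0,"y": 0.001,"z": 0,"roll": 0},
  {"x": 0,"y": 0.001,"z": 0,"roll": 0},
  {"x": 0,"y": 0.001,"z": 0,"roll": 0},
  {"x": 0,"y": 0.001,"z": 0,"roll": 0},
  {"x": 0,"y": 0.001,"z": 0,"roll": 0},
  {"x": 0,"y": 0,"z": 0,"roll": 0},
])

```text
clock: 3.82
position: [657.3, 16.8, 250.9]
tool_rot: [0.149, -0.691, 0.691, -0.149]
contact_force: [-0.8, -0.0, 0.7]
finger_gap: -0.006
```

Emit:
play_rows([
  {"x": 0,"y": 0.001,"z": 0,"roll": 0},
  {"x": 0,"y": 0.001,"z": 0,"roll": 0},
  {"x": 0,"y": 0,"z": 0,"roll": 0},
])

```text
clock: 4.2
position: [657.4, 16.8, 249.0]
tool_rot: [0.149, -0.691, 0.691, -0.149]
contact_force: [-1.2, -1.0, 3.1]
finger_gap: -0.001
```

Emit:
play_rows([
  {"x": 0,"y": 0.001,"z": 0,"roll": 0},
  {"x": 0,"y": 0.001,"z": 0,"roll": 0},
  {"x": 0,"y": 0.001,"z": 0,"roll": 0},
  {"x": 0,"y": 0.001,"z": 0,"roll": 0},
  {"x": 0,"y": 0,"z": 0,"roll": 0},
])

```text
clock: 4.82
position: [657.3, 16.8, 244.3]
tool_rot: [-0.149, 0.691, -0.691, 0.149]
contact_force: [0.6, 0.5, 2.8]
finger_gap: 0.001
```

Emit:
play_rows([
  {"x": 0,"y": 0.001,"z": 0,"roll": 0},
  {"x": 0,"y": 0.001,"z": 0,"roll": 0},
  {"x": 0,"y": 0,"z": 0,"roll": 0},
])

```text
clock: 5.2
position: [657.3, 16.7, 242.7]
tool_rot: [-0.149, 0.691, -0.691, 0.149]
contact_force: [0.2, 0.3, 2.4]
finger_gap: 0.0
```

```bash
python3 - <<'E'
from h import *
im=eyes.camera("side"); cv2.imwrite("pics/side3.png",im[:,:,::-1]); 
cv2.imwrite("pics/side3c.png",cv2.resize(im[130:270,300:440,::-1],None,fx=4,fy=4)); 
E
```

```text
(no output)
```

View pics/side3c.png

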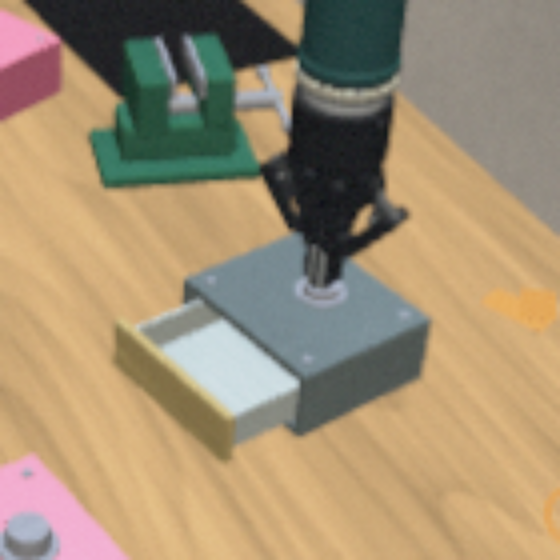

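The side crop shows the tray popped out from the grey case, with the fingertips still on the button. I'll raise the hand, then cross-check the whistle pose in the side view.

```bash
python3 - <<'E'
from h import *
np.set_printoptions(precision=1,suppress=True)
delta(433.5,-326.5,303,-1.04)
im=cv2.imread("pics/side2.png")
def pts(m,v):
    c,s=np.cos(v[2]),np.sin(v[2]);M=np.array([[c,-s,0],[s,c,0],[0,0,1]]);return np.array(m,float)@M.T+[v[0],v[1],0]
wm=[(33,12,15),(33,-12,15),(9,-12,15),(9,-12,24),(-33,-12,24),(-33,12,24),(9,12,24),(9,12,15)]
q=w2p("side",pts(wm,[437.9,-324.2,.53]))
k=12;o=np.array([345,295])
c=cv2.resize(im[295:335,345:395],None,fx=k,fy=k,interpolation=cv2.INTER_CUBIC)
for a in q: cv2.circle(c,tuple(((a-o+0.5)*k).astype(int)),4,(0,0,255),-1)
cv2.imwrite("pics/wc.png",c)
# tray out from side3
im=cv2.imread("pics/side3.png")
for out in (75,85):
  X=-95-out
  q=w2p("side",pts([(X,-71,50),(X,71,50),(X,-71,6),(-65,-75,60),(-65,75,60),(65,-75,60),(-65,-75,0)],[642.15,14.17,.2])); 
  print(out,q)
  for a in q: cv2.circle(im,tuple((a).round().astype(int)),1,(0,0,255) if out==85 else (255,0,0),-1)
cv2.imwrite("pics/tc.png",cv2.resize(im[180:270,310:430],None,fx=6,fy=6))
E
```

```text
pos [657.3  16.8 242.8] F [1.1 0.1 3. ] clk 5.25 jawdir -1.147 gap -0.001 tooly [ 0.  0. -1.]
tool delta mm [345.2 -60.3 220.9]
roll -0.107
75 [[346.7 239.3]
 [318.7 213.8]
 [345.9 250.4]
 [375.6 224.4]
 [345.1 199.4]
 [407.  209.6]
 [373.7 239.4]]
85 [[343.9 240.6]
 [316.1 214.9]
 [343.2 251.8]
 [375.6 224.4]
 [345.1 199.4]
 [407.  209.6]
 [373.7 239.4]]
```

View pics/wc.png

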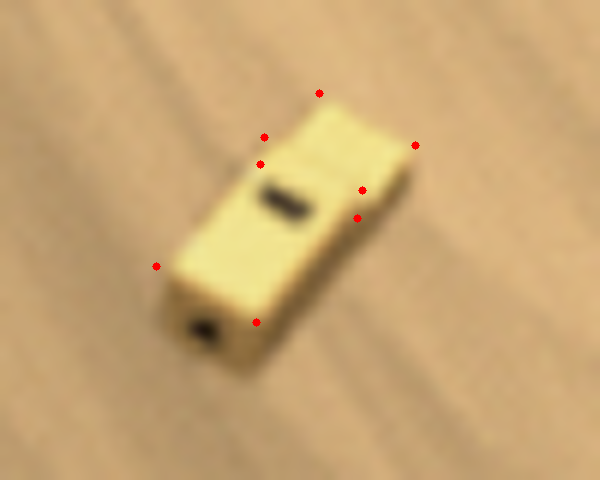

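View pics/tc.png

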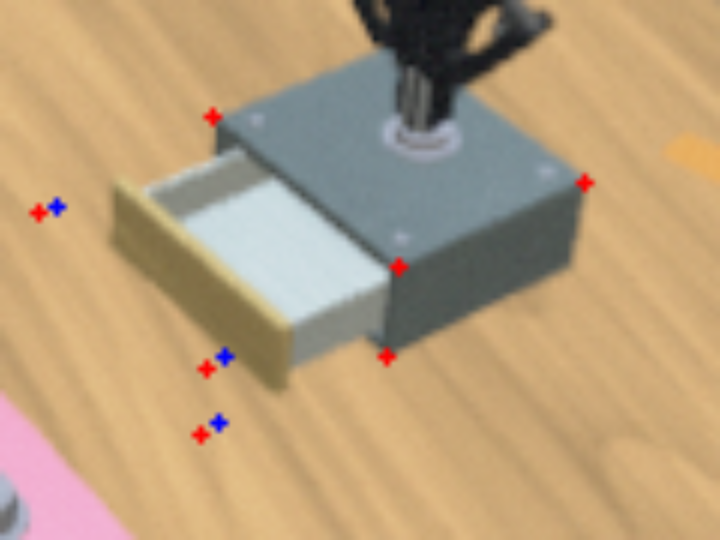

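The tray panel is at tray_slide of about 40 mm and was probably still moving, so I'll recheck after retreating. In the side view the whistle sits about 1 px (2 mm) from the top fit, and I'll use the average of the two.

Emit:
play_rows([
  {"x": 0,"y": -0.01,"z": 0,"roll": 0},
  {"x": 0,"y": -0.025,"z": 0,"roll": 0},
  {"x": 0.012,"y": -0.025,"z": 0.008,"roll": 0},
  {"x": 0.038,"y": 0,"z": 0.0245,"roll": 0},
  {"x": 0.04,"y": 0,"z": 0.026,"roll": 0},
  {"x": 0.04,"y": 0,"z": 0.026,"roll": 0},
  {"x": 0.04,"y": 0,"z": 0.026,"roll": 0},
  {"x": 0.04,"y": 0,"z": 0.026,"roll": 0},
  {"x": 0.04,"y": 0,"z": 0.026,"roll": 0},
  {"x": 0.04,"y": 0.01,"z": 0.026,"roll": 0},
  {"x": 0.035,"y": 0.02,"z": 0.022,"roll": 0},
  {"x": 0.02,"y": 0.03,"z": 0.012,"roll": -0.107},
  {"x": 0,"y": 0,"z": 0,"roll": 0},
  {"x": 0,"y": 0,"z": 0,"roll": 0},
], jaw=0.3)

```text
clock: 7.0
position: [434.6, -327.7, 243.3]
tool_rot: [-0.185, 0.683, -0.682, 0.185]
contact_force: [-0.4, -0.4, -0.1]
finger_gap: 0.65
```

```bash
python3 - <<'E'
from h import *
delta(434.6,-327.8,175,-1.04)
im=eyes.camera("side"); cv2.imwrite("pics/side4.png",im[:,:,::-1]); 
im=eyes.camera("top"); cv2.imwrite("pics/top4.png",im[:,:,::-1]); 
E
```

```text
pos [ 434.6 -327.7  243.3] F [-0.4 -0.4 -0.1] clk 7.0 jawdir -1.042 gap 0.65 tooly [ 0.  0. -1.]
tool delta mm [ 0.  68.3  0.1]
roll -0.002
```

View pics/side4.png

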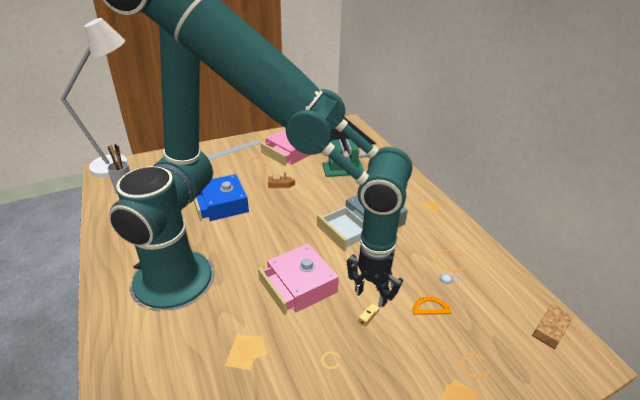

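View pics/top4.png

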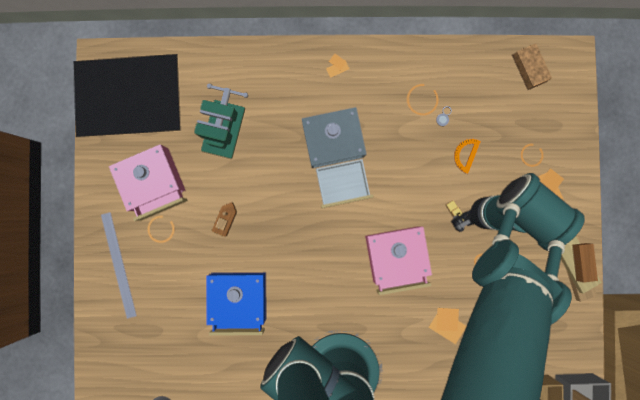

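The tray is now fully out, with its panel at about (345,203) in the top view. The fingers straddle the whistle at (369,314) in the side view, so I'll go down and grip.

Emit:
play_rows([
  {"x": 0,"y": 0.015,"z": 0,"roll": 0},
  {"x": 0,"y": 0.025,"z": 0,"roll": 0},
  {"x": 0,"y": 0.02,"z": 0,"roll": 0},
  {"x": 0,"y": 0.005,"z": 0,"roll": 0},
  {"x": 0,"y": 0.003,"z": 0,"roll": 0},
  {"x": 0,"y": 0,"z": 0,"roll": 0},
  {"x": 0,"y": 0,"z": 0,"roll": 0},
])

```text
clock: 7.98
position: [434.7, -328.2, 175.5]
tool_rot: [0.185, -0.682, 0.683, -0.186]
contact_force: [-0.6, -0.2, 0.3]
finger_gap: 0.65
```

Emit:
play_rows([
  {"x": 0,"y": 0,"z": 0,"roll": 0},
  {"x": 0,"y": 0,"z": 0,"roll": 0},
  {"x": 0,"y": 0,"z": 0,"roll": 0},
  {"x": 0,"y": 0,"z": 0,"roll": 0},
  {"x": 0,"y": 0,"z": 0,"roll": 0},
  {"x": 0,"y": 0,"z": 0,"roll": 0},
], jaw=-1, grip_force=25)

```text
clock: 8.72
position: [434.5, -328.2, 175.2]
tool_rot: [0.185, -0.682, 0.683, -0.186]
contact_force: [0.3, 0.3, 5.0]
finger_gap: 0.274
```

```bash
python3 - <<'E'
from h import *
delta(434.6,-327.8,175,-1.04)
im=eyes.camera("side"); cv2.imwrite("pics/side5.png",cv2.resize(im[220:360,300:440,::-1],None,fx=4,fy=4)); 
E
```

```text
pos [ 434.5 -328.2  175.2] F [0.3 0.3 5. ] clk 8.72 jawdir -1.04 gap 0.274 tooly [ 0.001 -0.001 -1.   ]
tool delta mm [-0.3  0.2 -0.3]
roll 0.0
```

View pics/side5.png

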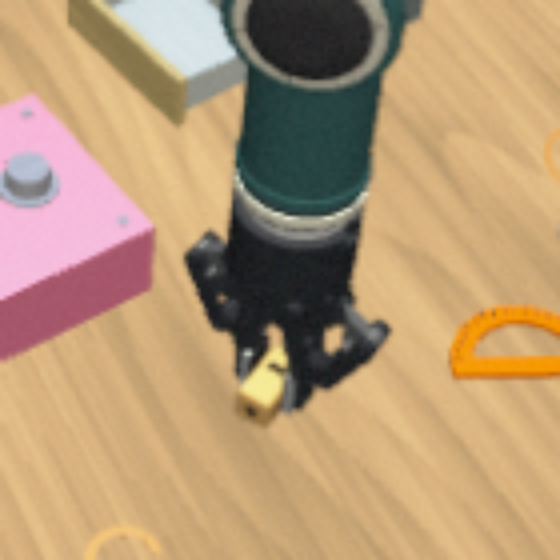

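The gripper holds the whistle (opening 0.274, about 23 mm). I'll lift it and measure where the open tray is.

Emit:
play_rows([
  {"x": 0,"y": -0.005,"z": 0,"roll": 0},
  {"x": 0,"y": -0.015,"z": 0,"roll": 0},
  {"x": 0,"y": -0.025,"z": 0,"roll": 0},
  {"x": 0,"y": -0.025,"z": 0,"roll": 0},
  {"x": 0,"y": -0.02,"z": 0,"roll": 0},
  {"x": 0,"y": -0.01,"z": 0,"roll": 0},
  {"x": 0,"y": 0,"z": 0,"roll": 0},
])

```text
clock: 9.65
position: [434.5, -328.1, 275.7]
tool_rot: [0.185, -0.682, 0.683, -0.186]
contact_force: [0.2, -0.3, -0.6]
finger_gap: 0.273
```

```bash
python3 - <<'E'
from h import *
im=eyes.camera("side"); cv2.imwrite("pics/side6.png",im[:,:,::-1]); 
cv2.imwrite("pics/s6c.png",cv2.resize(im[170:320,300:420,::-1],None,fx=4,fy=4)); 
im=cv2.imread("pics/top4.png")
cv2.imwrite("pics/t4c.png",cv2.resize(im[100:215,295:380],None,fx=5,fy=5,interpolation=cv2.INTER_CUBIC))
delta(515.2,-11.6,275,-1.37)
E
```

```text
pos [ 434.1 -327.8  274.7] F [-0.  -0.2 -0. ] clk 9.7 jawdir -1.04 gap 0.274 tooly [ 0. -0. -1.]
tool delta mm [-230.    -0.3 -231.7]
roll 0.33
```

View pics/s6c.png

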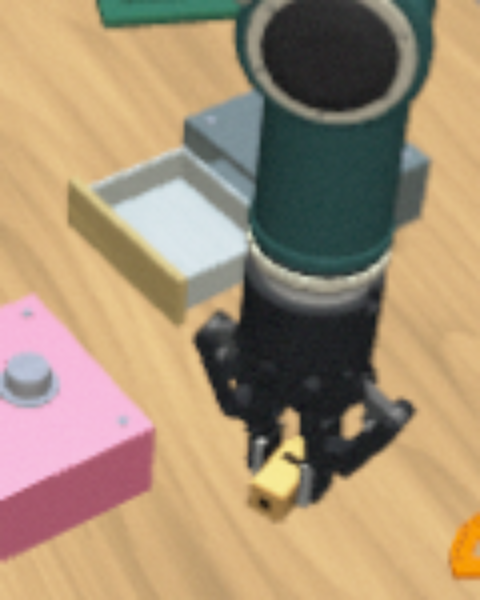

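View pics/t4c.png

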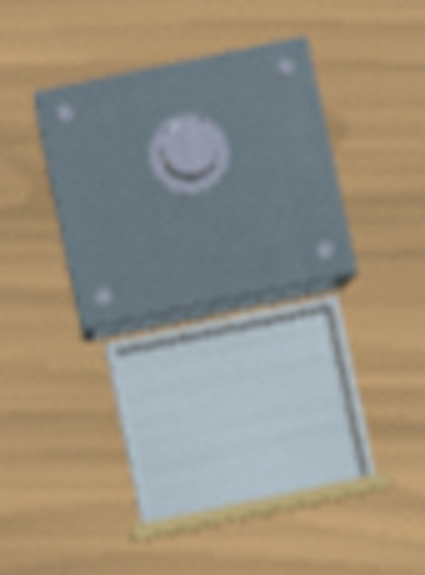

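```bash
python3 - <<'E'
from h import *
np.set_printoptions(precision=1,suppress=True)
q=p2w("top",[(321.6,207.4),(373,197.2)],50);print(q,q.mean(0))
q2=p2w("side",[(317.5,215.3),(346.7,240.8)],50);print(q2,q2.mean(0))
for m in(q.mean(0),q2.mean(0)): print("origin",m[:2]+55.5*np.array([.98,.199]))
# inner corners at z=42: in crop back-left (110,348), back-right(338,298)
E
```

```text
[[454.9  48.6  50. ]
 [480.8 -89.3  50. ]] [467.9 -20.4  50. ]
[[455.   44.6  50. ]
 [486.9 -95.   50. ]] [471.  -25.2  50. ]
origin [522.2  -9.3]
origin [525.4 -14.1]
```

Emit:
play_rows([
  {"x": -0.02,"y": 0,"z": -0.02,"roll": 0},
  {"x": -0.035,"y": 0,"z": -0.035,"roll": 0},
  {"x": -0.04,"y": 0,"z": -0.04,"roll": 0},
  {"x": -0.04,"y": 0,"z": -0.04,"roll": 0},
  {"x": -0.04,"y": 0,"z": -0.04,"roll": 0},
  {"x": -0.035,"y": 0,"z": -0.035,"roll": 0},
  {"x": -0.022,"y": 0,"z": -0.02,"roll": 0},
  {"x": 0,"y": 0,"z": 0,"roll": 0.11},
  {"x": 0,"y": 0,"z": 0,"roll": 0.11},
  {"x": 0,"y": 0,"z": 0,"roll": 0.11},
  {"x": 0,"y": 0,"z": 0,"roll": 0},
  {"x": 0,"y": 0,"z": 0,"roll": 0},
])

```text
clock: 11.2
position: [517.6, -12.1, 274.0]
tool_rot: [-0.072, 0.704, -0.703, 0.071]
contact_force: [0.3, 0.2, -0.0]
finger_gap: 0.277
```

```bash
python3 - <<'E'
from h import *
delta(517.6,-12,190,-1.37)
im=eyes.camera("side"); 
cv2.imwrite("pics/s7c.png",cv2.resize(im[130:270,290:430,::-1],None,fx=4,fy=4)); 
E
```

```text
pos [517.6 -12.1 274. ] F [ 0.3  0.2 -0. ] clk 11.2 jawdir -1.368 gap 0.277 tooly [-0.001  0.    -1.   ]
tool delta mm [-0.1 84.  -0.1]
roll 0.002
```

View pics/s7c.png

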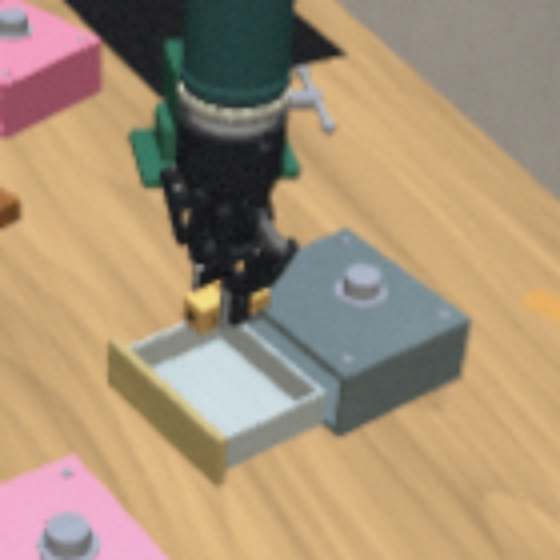

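The whistle is held level above the open tray, at about (228,305) in the crop. I'll lower it slowly.

Emit:
play_rows([
  {"x": 0,"y": 0.01,"z": 0,"roll": 0},
  {"x": 0,"y": 0.02,"z": 0,"roll": 0},
  {"x": 0,"y": 0.02,"z": 0,"roll": 0},
  {"x": 0,"y": 0.015,"z": 0,"roll": 0},
  {"x": 0,"y": 0.01,"z": 0,"roll": 0},
  {"x": 0,"y": 0.003,"z": 0,"roll": 0},
  {"x": 0,"y": 0.002,"z": 0,"roll": 0},
  {"x": 0,"y": 0,"z": 0,"roll": 0},
  {"x": 0,"y": 0,"z": 0,"roll": 0},
])

```text
clock: 12.38
position: [518.2, -12.1, 195.2]
tool_rot: [0.071, -0.703, 0.704, -0.071]
contact_force: [-1.1, -0.1, -1.1]
finger_gap: 0.276
```

Emit:
play_rows([
  {"x": 0,"y": 0.001,"z": 0,"roll": 0},
  {"x": 0,"y": 0.001,"z": 0,"roll": 0},
  {"x": 0,"y": 0.001,"z": 0,"roll": 0},
  {"x": 0,"y": 0,"z": 0,"roll": 0},
])

```text
clock: 12.88
position: [517.8, -12.1, 191.5]
tool_rot: [-0.071, 0.704, -0.704, 0.071]
contact_force: [0.1, -0.7, 0.0]
finger_gap: 0.275
```

```bash
python3 - <<'E'
from h import *
delta(517.6,-12,189.5,-1.37)
im=eyes.camera("side"); 
cv2.imwrite("pics/s8c.png",cv2.resize(im[130:270,290:430,::-1],None,fx=4,fy=4)); 
E
```

```text
pos [517.8 -12.1 191.5] F [ 0.1 -0.7  0. ] clk 12.88 jawdir -1.37 gap 0.275 tooly [-0.  0. -1.]
tool delta mm [ 0.2  2.  -0.2]
roll 0.0
```

View pics/s8c.png

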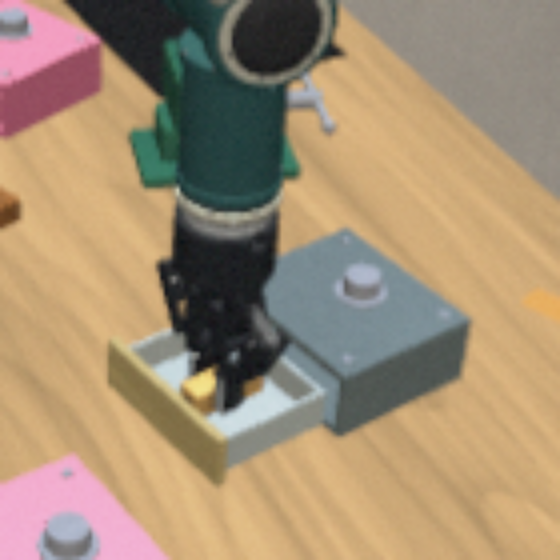

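Emit:
play_rows([
  {"x": 0,"y": 0.001,"z": 0,"roll": 0},
  {"x": 0,"y": 0.001,"z": 0,"roll": 0},
  {"x": 0,"y": 0,"z": 0,"roll": 0},
  {"x": 0,"y": 0,"z": 0,"roll": 0},
])

```text
clock: 13.42
position: [517.9, -12.1, 189.7]
tool_rot: [0.071, -0.704, 0.704, -0.071]
contact_force: [1.0, 0.7, -0.8]
finger_gap: 0.276
```

Emit:
play_rows([
  {"x": 0,"y": 0.001,"z": 0,"roll": 0},
  {"x": 0,"y": 0,"z": 0,"roll": 0},
  {"x": 0,"y": 0,"z": 0,"roll": 0},
])

```text
clock: 13.8
position: [518.1, -12.1, 189.1]
tool_rot: [0.071, -0.704, 0.704, -0.071]
contact_force: [-0.3, -0.9, 5.3]
finger_gap: 0.276
```

The force has risen to 5 N, so the whistle is on the tray floor. I'll open the jaws and lift straight up.

Emit:
play_rows([
  {"x": 0,"y": 0,"z": 0,"roll": 0},
  {"x": 0,"y": 0,"z": 0,"roll": 0},
  {"x": 0,"y": 0,"z": 0,"roll": 0},
  {"x": 0,"y": 0,"z": 0,"roll": 0},
  {"x": 0,"y": 0,"z": 0,"roll": 0},
], jaw=0.1)

```text
clock: 14.42
position: [517.9, -12.1, 188.6]
tool_rot: [-0.071, 0.704, -0.704, 0.071]
contact_force: [-0.1, -0.5, -0.1]
finger_gap: 0.553
```

Emit:
play_rows([
  {"x": 0,"y": -0.005,"z": 0,"roll": 0},
  {"x": 0,"y": -0.015,"z": 0,"roll": 0},
  {"x": 0,"y": -0.025,"z": 0,"roll": 0},
  {"x": 0,"y": -0.025,"z": 0,"roll": 0},
  {"x": 0,"y": -0.02,"z": 0,"roll": 0},
  {"x": 0,"y": 0,"z": 0,"roll": 0},
])

```text
clock: 15.18
position: [519.1, -12.2, 281.7]
tool_rot: [0.069, -0.703, 0.704, -0.073]
contact_force: [-0.4, -0.5, -0.5]
finger_gap: 0.549
```

```bash
python3 - <<'E'
from h import *
delta(0,0,0)
im=eyes.camera("side"); 
cv2.imwrite("pics/s9c.png",cv2.resize(im[130:270,290:430,::-1],None,fx=4,fy=4)); 
E
```

```text
pos [519.1 -12.2 281.7] F [-0.4 -0.5 -0.5] clk 15.18 jawdir -1.37 gap 0.549 tooly [ 0.006 -0.    -1.   ]
tool delta mm [ 507.9  278.7 -116. ]
```

View pics/s9c.png

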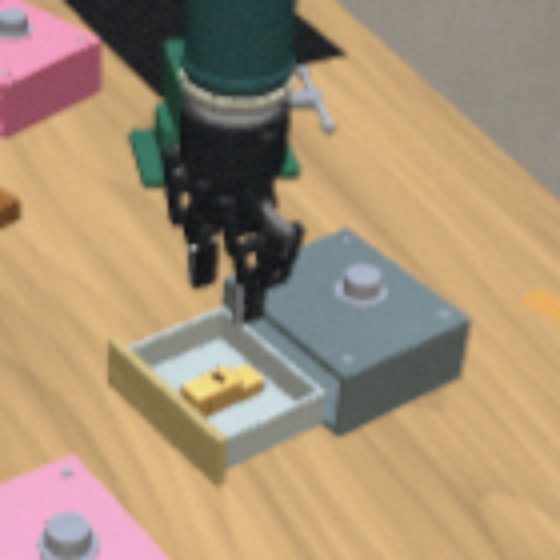

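The whistle lies on the tray floor near the middle and has been let go. Next I'll shut the jaws, go round in front of the panel and come down.

Emit:
play_rows([
  {"x": 0.012,"y": 0,"z": 0,"roll": 0},
  {"x": 0.02,"y": 0,"z": 0,"roll": 0},
  {"x": 0.025,"y": 0,"z": 0,"roll": 0},
  {"x": 0.025,"y": 0,"z": 0,"roll": 0},
  {"x": 0.01,"y": 0,"z": 0,"roll": 0},
  {"x": 0,"y": 0.01,"z": 0,"roll": 0},
  {"x": 0,"y": 0.02,"z": 0,"roll": 0},
  {"x": 0,"y": 0.025,"z": 0,"roll": 0},
  {"x": 0,"y": 0.02,"z": 0,"roll": 0},
  {"x": 0,"y": 0.01,"z": 0,"roll": 0},
  {"x": 0,"y": 0,"z": 0,"roll": 0},
  {"x": 0,"y": 0,"z": 0,"roll": 0},
], jaw=-1)

```text
clock: 16.73
position: [428.4, -30.5, 194.2]
tool_rot: [0.071, -0.703, 0.704, -0.071]
contact_force: [0.1, 0.7, 0.3]
finger_gap: -0.006
```

```bash
python3 - <<'E'
from h import *
delta(469.5,-22.8,195,-1.371)
im=eyes.camera("side"); 
cv2.imwrite("pics/s10c.png",cv2.resize(im[130:270,270:410,::-1],None,fx=4,fy=4)); 
E
```

```text
pos [428.4 -30.5 194.2] F [0.1 0.7 0.3] clk 16.73 jawdir -1.37 gap -0.006 tooly [ 0.001 -0.    -1.   ]
tool delta mm [-41.8  -0.8   0.7]
roll 0.001
```

View pics/s10c.png

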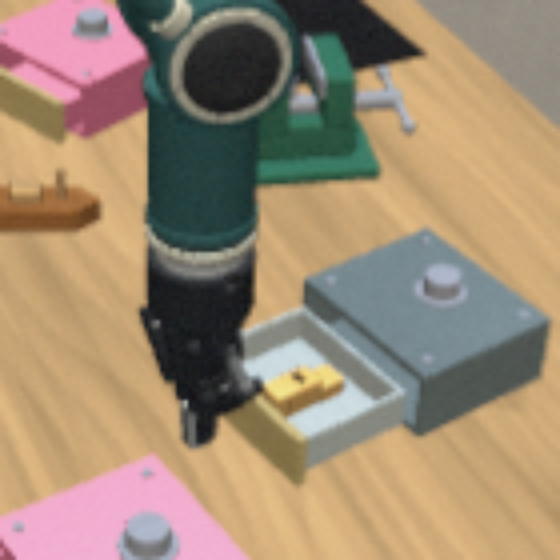

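The shut fingers stand in front of the panel's middle and have a clear path. I'll approach, then push at 8 mm/s (1 mm per row).

Emit:
play_rows([
  {"x": -0.005,"y": 0,"z": 0,"roll": 0},
  {"x": -0.006,"y": 0,"z": 0,"roll": 0},
  {"x": -0.005,"y": 0,"z": 0,"roll": 0},
  {"x": -0.002,"y": 0,"z": 0,"roll": 0},
  {"x": -0.001,"y": 0,"z": 0,"roll": 0},
  {"x": -0.001,"y": 0,"z": 0,"roll": 0},
  {"x": -0.001,"y": 0,"z": 0,"roll": 0},
  {"x": -0.001,"y": 0,"z": 0,"roll": 0},
  {"x": -0.001,"y": 0,"z": 0,"roll": 0},
  {"x": -0.001,"y": 0,"z": 0,"roll": 0},
  {"x": -0.001,"y": 0,"z": 0,"roll": 0},
  {"x": -0.001,"y": 0,"z": 0,"roll": 0},
  {"x": -0.001,"y": 0,"z": 0,"roll": 0},
  {"x": -0.001,"y": 0,"z": 0,"roll": 0},
  {"x": -0.001,"y": 0,"z": 0,"roll": 0},
  {"x": -0.001,"y": 0,"z": 0,"roll": 0},
  {"x": -0.001,"y": 0,"z": 0,"roll": 0},
  {"x": -0.001,"y": 0,"z": 0,"roll": 0},
  {"x": -0.001,"y": 0,"z": 0,"roll": 0},
  {"x": -0.001,"y": 0,"z": 0,"roll": 0},
])

```text
clock: 19.27
position: [460.9, -23.7, 193.6]
tool_rot: [-0.071, 0.704, -0.704, 0.071]
contact_force: [-1.7, -2.6, 0.5]
finger_gap: -0.001
```

Emit:
play_rows([
  {"x": -0.001,"y": 0,"z": 0,"roll": 0},
  {"x": -0.001,"y": 0,"z": 0,"roll": 0},
  {"x": -0.001,"y": 0,"z": 0,"roll": 0},
  {"x": -0.001,"y": 0,"z": 0,"roll": 0},
  {"x": -0.001,"y": 0,"z": 0,"roll": 0},
  {"x": -0.001,"y": 0,"z": 0,"roll": 0},
  {"x": -0.001,"y": 0,"z": 0,"roll": 0},
  {"x": -0.001,"y": 0,"z": 0,"roll": 0},
  {"x": -0.001,"y": 0,"z": 0,"roll": 0},
  {"x": -0.001,"y": 0,"z": 0,"roll": 0},
  {"x": -0.001,"y": 0,"z": 0,"roll": 0},
  {"x": -0.001,"y": 0,"z": 0,"roll": 0},
])

```text
clock: 20.78
position: [472.8, -21.3, 193.6]
tool_rot: [-0.071, 0.704, -0.704, 0.071]
contact_force: [-2.1, -1.7, -1.5]
finger_gap: -0.0
```

```bash
python3 - <<'E'
from h import *
delta(469.5,-22.8,195,-1.371)
im=eyes.camera("side"); 
cv2.imwrite("pics/s11c.png",cv2.resize(im[130:270,270:410,::-1],None,fx=4,fy=4)); 
E
```

```text
pos [472.8 -21.3 193.6] F [-2.1 -1.7 -1.5] clk 20.77 jawdir -1.37 gap -0.0 tooly [-0. -0. -1.]
tool delta mm [ 3.6 -1.4  0.8]
roll 0.001
```

View pics/s11c.png

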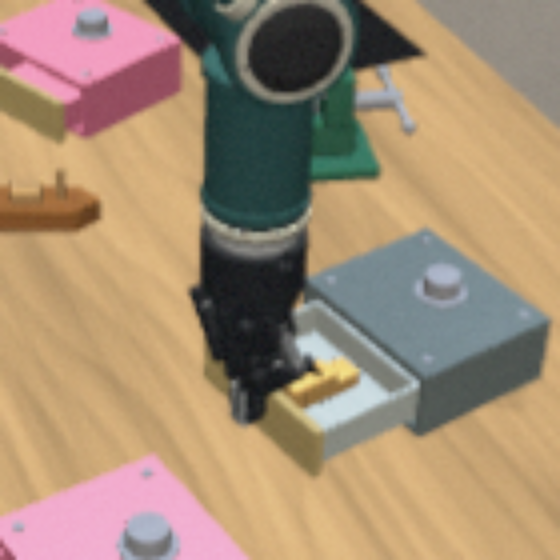

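The tray slides in evenly under about 3 N. I'll continue.

Emit:
play_rows([
  {"x": -0.0011,"y": 0,"z": 0,"roll": 0},
  {"x": -0.0011,"y": 0,"z": 0,"roll": 0},
  {"x": -0.0011,"y": 0,"z": 0,"roll": 0},
  {"x": -0.0011,"y": 0,"z": 0,"roll": 0},
  {"x": -0.0011,"y": 0,"z": 0,"roll": 0},
  {"x": -0.0011,"y": 0,"z": 0,"roll": 0},
  {"x": -0.0011,"y": 0,"z": 0,"roll": 0},
  {"x": -0.0011,"y": 0,"z": 0,"roll": 0},
  {"x": -0.0011,"y": 0,"z": 0,"roll": 0},
  {"x": -0.0011,"y": 0,"z": 0,"roll": 0},
  {"x": -0.0011,"y": 0,"z": 0,"roll": 0},
  {"x": -0.0011,"y": 0,"z": 0,"roll": 0},
  {"x": -0.0011,"y": 0,"z": 0,"roll": 0},
  {"x": -0.0011,"y": 0,"z": 0,"roll": 0},
  {"x": -0.0011,"y": 0,"z": 0,"roll": 0},
  {"x": -0.0011,"y": 0,"z": 0,"roll": 0},
  {"x": -0.0011,"y": 0,"z": 0,"roll": 0},
  {"x": -0.0011,"y": 0,"z": 0,"roll": 0},
  {"x": -0.0011,"y": 0,"z": 0,"roll": 0},
  {"x": -0.0011,"y": 0,"z": 0,"roll": 0},
])

```text
clock: 23.32
position: [494.4, -16.9, 193.7]
tool_rot: [-0.071, 0.704, -0.704, 0.071]
contact_force: [-3.3, -2.7, -1.4]
finger_gap: 0.001
```

Emit:
play_rows([
  {"x": -0.0011,"y": 0,"z": 0,"roll": 0},
  {"x": -0.0011,"y": 0,"z": 0,"roll": 0},
  {"x": -0.0011,"y": 0,"z": 0,"roll": 0},
  {"x": -0.0011,"y": 0,"z": 0,"roll": 0},
  {"x": -0.0011,"y": 0,"z": 0,"roll": 0},
  {"x": -0.0011,"y": 0,"z": 0,"roll": 0},
  {"x": -0.0011,"y": 0,"z": 0,"roll": 0},
  {"x": -0.0011,"y": 0,"z": 0,"roll": 0},
  {"x": -0.0011,"y": 0,"z": 0,"roll": 0},
  {"x": -0.0011,"y": 0,"z": 0,"roll": 0},
  {"x": -0.0011,"y": 0,"z": 0,"roll": 0},
  {"x": -0.0011,"y": 0,"z": 0,"roll": 0},
  {"x": -0.0011,"y": 0,"z": 0,"roll": 0},
  {"x": -0.0011,"y": 0,"z": 0,"roll": 0},
  {"x": -0.0011,"y": 0,"z": 0,"roll": 0},
  {"x": -0.0011,"y": 0,"z": 0,"roll": 0},
  {"x": -0.0011,"y": 0,"z": 0,"roll": 0},
  {"x": -0.0011,"y": 0,"z": 0,"roll": 0},
  {"x": -0.0011,"y": 0,"z": 0,"roll": 0},
  {"x": -0.0011,"y": 0,"z": 0,"roll": 0},
])

```text
clock: 25.82
position: [516.0, -12.5, 193.7]
tool_rot: [0.071, -0.704, 0.704, -0.071]
contact_force: [-3.4, -2.8, -2.4]
finger_gap: -0.002
```

```bash
python3 - <<'E'
from h import *
delta(538.3,-6.9,195,-1.371)
im=eyes.camera("side"); 
cv2.imwrite("pics/s12c.png",cv2.resize(im[130:270,270:410,::-1],None,fx=4,fy=4)); 
E
```

```text
pos [516.  -12.5 193.7] F [-3.4 -2.8 -2.4] clk 25.82 jawdir -1.37 gap -0.002 tooly [-0. -0. -1.]
tool delta mm [-22.9  -1.3  -1.1]
roll 0.001
```

View pics/s12c.png

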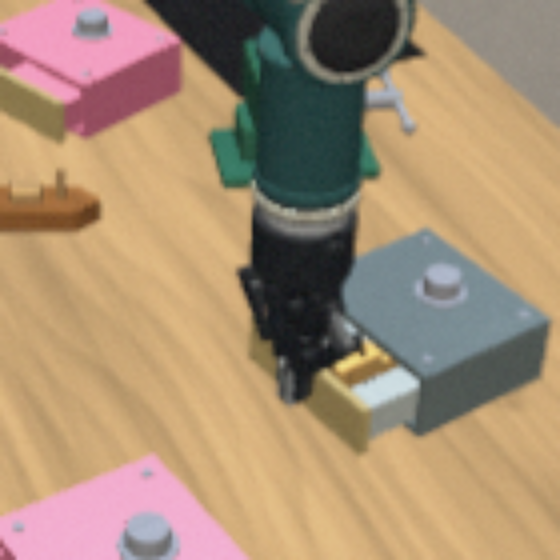

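Emit:
play_rows([
  {"x": -0.001,"y": 0,"z": 0,"roll": 0},
  {"x": -0.001,"y": 0,"z": 0,"roll": 0},
  {"x": -0.001,"y": 0,"z": 0,"roll": 0},
  {"x": -0.001,"y": 0,"z": 0,"roll": 0},
  {"x": -0.001,"y": 0,"z": 0,"roll": 0},
  {"x": -0.001,"y": 0,"z": 0,"roll": 0},
  {"x": -0.001,"y": 0,"z": 0,"roll": 0},
  {"x": -0.001,"y": 0,"z": 0,"roll": 0},
  {"x": -0.001,"y": 0,"z": 0,"roll": 0},
  {"x": -0.001,"y": 0,"z": 0,"roll": 0},
  {"x": -0.001,"y": 0,"z": 0,"roll": 0},
  {"x": -0.001,"y": 0,"z": 0,"roll": 0},
  {"x": -0.001,"y": 0,"z": 0,"roll": 0},
  {"x": -0.001,"y": 0,"z": 0,"roll": 0},
  {"x": -0.001,"y": 0,"z": 0,"roll": 0},
  {"x": -0.001,"y": 0,"z": 0,"roll": 0},
  {"x": -0.001,"y": 0,"z": 0,"roll": 0},
  {"x": -0.001,"y": 0,"z": 0,"roll": 0},
])

```text
clock: 28.12
position: [533.1, -9.1, 193.7]
tool_rot: [0.072, -0.704, 0.704, -0.07]
contact_force: [-6.9, -3.1, 2.7]
finger_gap: -0.004
```

Emit:
play_rows([
  {"x": -0.001,"y": 0,"z": 0,"roll": 0},
  {"x": -0.001,"y": 0,"z": 0,"roll": 0},
  {"x": -0.001,"y": 0,"z": 0,"roll": 0},
])

```text
clock: 28.5
position: [535.9, -8.5, 193.7]
tool_rot: [0.072, -0.703, 0.704, -0.07]
contact_force: [-7.5, -4.1, 2.9]
finger_gap: 0.002
```

Emit:
play_rows([
  {"x": -0.001,"y": 0,"z": 0,"roll": 0},
  {"x": -0.001,"y": 0,"z": 0,"roll": 0},
])

```text
clock: 28.75
position: [537.7, -8.1, 193.7]
tool_rot: [0.072, -0.703, 0.704, -0.07]
contact_force: [-7.9, -4.7, 3.7]
finger_gap: -0.001
```

The force is rising, to 8.7 N along the slide with some sideways and upward parts. I'll look before pushing further.

```bash
python3 - <<'E'
from h import *
delta(538.3,-6.9,195,-1.371); print(bot.read_state()['moment'].round(2))
im=eyes.camera("side"); cv2.imwrite("pics/s13.png",im[:,:,::-1])
cv2.imwrite("pics/s13c.png",cv2.resize(im[170:250,320:420,::-1],None,fx=7,fy=7,interpolation=cv2.INTER_CUBIC)); 
E
```

```text
pos [537.7  -8.1 193.7] F [-7.9 -4.7  3.7] clk 28.75 jawdir -1.37 gap -0.001 tooly [-0.003 -0.    -1.   ]
tool delta mm [-0.8 -1.3 -1.1]
roll 0.001
[-0.65  1.11 -0.11]
```

View pics/s13c.png

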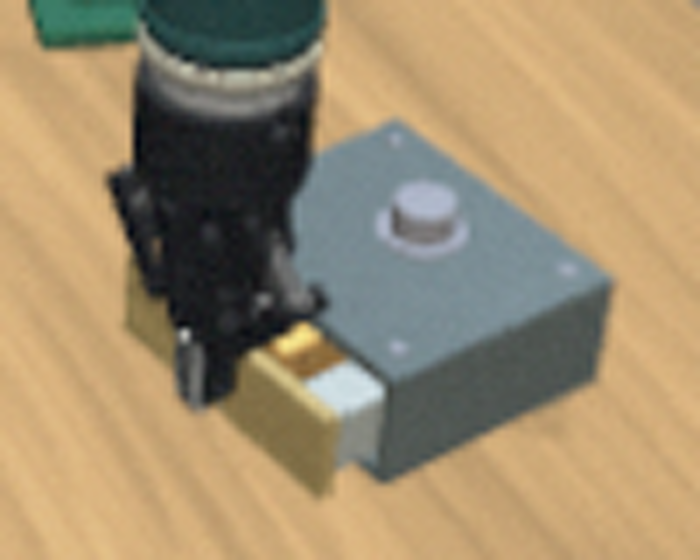

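The moment fits a single contact on the panel, so the sideways part is friction from a slight misalignment of the push. I'll relieve that and go on in half-millimetre steps.

Emit:
play_rows([
  {"x": 0,"y": -0.0003,"z": 0.0004,"roll": 0},
  {"x": -0.0005,"y": 0,"z": 0.0002,"roll": 0},
  {"x": -0.0005,"y": 0,"z": 0,"roll": 0},
])

```text
clock: 29.18
position: [538.5, -8.2, 193.7]
tool_rot: [-0.072, 0.704, -0.703, 0.07]
contact_force: [-9.0, -2.8, 3.6]
finger_gap: 0.002
```

Emit:
play_rows([
  {"x": -0.0005,"y": 0,"z": 0,"roll": 0},
  {"x": -0.0005,"y": 0,"z": 0,"roll": 0},
])

```text
clock: 29.42
position: [539.4, -8.0, 193.7]
tool_rot: [-0.072, 0.704, -0.703, 0.07]
contact_force: [-8.4, -2.7, 3.4]
finger_gap: 0.002
```

Emit:
play_rows([
  {"x": -0.0005,"y": -0.0003,"z": 0.0002,"roll": 0},
  {"x": -0.0005,"y": 0,"z": 0,"roll": 0},
])

```text
clock: 29.68
position: [540.1, -7.9, 193.7]
tool_rot: [-0.072, 0.704, -0.703, 0.069]
contact_force: [-8.1, -2.7, 2.1]
finger_gap: 0.002
```

Emit:
play_rows([
  {"x": -0.0005,"y": 0,"z": 0,"roll": 0},
  {"x": -0.0005,"y": 0,"z": 0,"roll": 0},
])

```text
clock: 29.92
position: [541.1, -7.7, 193.7]
tool_rot: [-0.073, 0.704, -0.703, 0.069]
contact_force: [-8.1, -1.8, 3.2]
finger_gap: -0.005
```

Emit:
play_rows([
  {"x": -0.0005,"y": 0,"z": 0,"roll": 0},
  {"x": -0.0005,"y": 0,"z": 0,"roll": 0},
])

```text
clock: 30.18
position: [542.0, -7.5, 193.7]
tool_rot: [-0.073, 0.704, -0.703, 0.069]
contact_force: [-8.2, -2.8, 2.0]
finger_gap: -0.0
```

Emit:
play_rows([
  {"x": -0.0005,"y": 0,"z": 0.0001,"roll": 0},
  {"x": -0.0004,"y": 0,"z": 0,"roll": 0},
])

```text
clock: 30.42
position: [543.4, -7.3, 193.7]
tool_rot: [-0.072, 0.704, -0.703, 0.07]
contact_force: [-5.9, -1.6, -0.6]
finger_gap: -0.002
```

Emit:
play_rows([
  {"x": -0.0005,"y": 0,"z": 0,"roll": 0},
  {"x": -0.0004,"y": 0,"z": 0,"roll": 0},
])

```text
clock: 30.68
position: [544.4, -7.1, 193.8]
tool_rot: [-0.072, 0.704, -0.703, 0.07]
contact_force: [-6.5, -1.7, 0.2]
finger_gap: -0.002
```

The force dropped from 8.2 to 5.9 N and the tool jumped forward, which looks like the click. I'll back off gently and see whether the tray stays in.

Emit:
play_rows([
  {"x": 0.001,"y": 0,"z": 0,"roll": 0},
  {"x": 0.001,"y": 0,"z": 0,"roll": 0},
  {"x": 0.001,"y": 0,"z": 0,"roll": 0},
  {"x": 0.001,"y": 0,"z": 0,"roll": 0},
  {"x": 0.001,"y": 0,"z": 0,"roll": 0},
  {"x": 0.001,"y": 0,"z": 0,"roll": 0},
  {"x": 0.001,"y": 0,"z": 0,"roll": 0},
  {"x": 0.001,"y": 0,"z": 0,"roll": 0},
  {"x": 0.001,"y": 0,"z": 0,"roll": 0},
  {"x": 0.001,"y": 0,"z": 0,"roll": 0},
  {"x": 0.001,"y": 0,"z": 0,"roll": 0},
  {"x": 0.001,"y": 0,"z": 0,"roll": 0},
  {"x": 0.001,"y": 0,"z": 0,"roll": 0},
  {"x": 0.001,"y": 0,"z": 0,"roll": 0},
  {"x": 0.001,"y": 0,"z": 0,"roll": 0},
  {"x": 0.001,"y": 0,"z": 0,"roll": 0},
  {"x": 0,"y": 0,"z": 0,"roll": 0},
])

```text
clock: 32.8
position: [529.5, -10.7, 194.2]
tool_rot: [0.071, -0.704, 0.704, -0.071]
contact_force: [-3.3, -1.6, 2.7]
finger_gap: 0.002
```

```bash
python3 - <<'E'
from h import *
delta(538.3,-6.9,195,-1.371)
im=eyes.camera("side"); cv2.imwrite("pics/s14.png",im[:,:,::-1])
cv2.imwrite("pics/s14c.png",cv2.resize(im[170:250,320:420,::-1],None,fx=7,fy=7,interpolation=cv2.INTER_CUBIC)); 
E
```

```text
pos [529.5 -10.7 194.2] F [-3.3 -1.6  2.7] clk 32.8 jawdir -1.37 gap 0.002 tooly [-0. -0. -1.]
tool delta mm [-9.4 -0.8 -2. ]
roll 0.001
```

View pics/s14c.png

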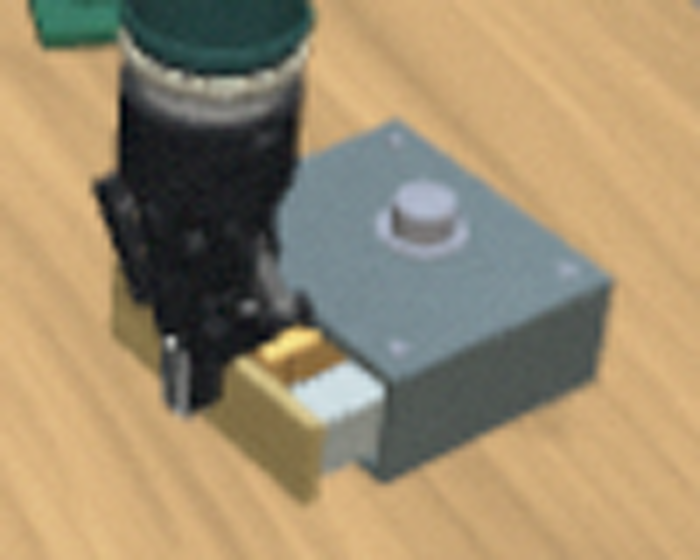

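The tray followed the fingers back with about 3 N still on them, so it may not have latched. I'll compare the panel position with the original shut picture.

```bash
python3 - <<'E'
from h import *
a=[]
for f in("side2","s13","s14"):
    im=cv2.imread(f"pics/{f}.png"); a.append(cv2.resize(im[195:248,330:385],None,fx=6,fy=6,interpolation=cv2.INTER_CUBIC)[:, :265])
c=np.hstack(a); 
for y in range(0,c.shape[0],60): cv2.line(c,(0,y),(c.shape[1],y),(0,0,0),1)
for i in range(3):
  for x in range(0,265,60): cv2.line(c,(265*i+x,0),(265*i+x,c.shape[0]),(0,0,0),1)
cv2.imwrite("pics/cmp.png",c); print(c.shape)
E
```

```text
(318, 795, 3)
```

View pics/cmp.png

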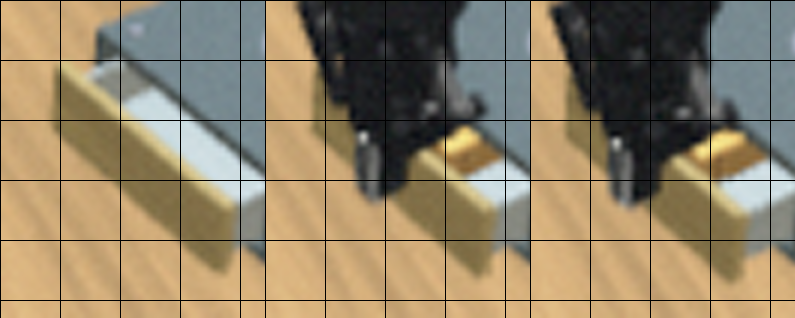

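At the pause the panel stood about 2 mm short of shut, and now it is about 10 mm out. So tray_slide = 0 is near TCP x 540 mm, and I only went about 5 mm past it. The force drop was stick-slip rather than the click. I'll push in again and go further.

Emit:
play_rows([
  {"x": -0.001,"y": 0,"z": 0,"roll": 0},
  {"x": -0.001,"y": 0,"z": 0,"roll": 0},
  {"x": -0.001,"y": 0,"z": 0,"roll": 0},
  {"x": -0.001,"y": 0,"z": 0,"roll": 0},
  {"x": -0.001,"y": 0,"z": 0,"roll": 0},
  {"x": -0.001,"y": 0,"z": 0,"roll": 0},
  {"x": -0.001,"y": 0,"z": 0,"roll": 0},
  {"x": -0.001,"y": 0,"z": 0,"roll": 0},
  {"x": -0.001,"y": 0,"z": 0,"roll": 0},
  {"x": -0.001,"y": 0,"z": 0,"roll": 0},
  {"x": -0.001,"y": 0,"z": 0,"roll": 0},
  {"x": -0.001,"y": 0,"z": 0,"roll": 0},
  {"x": -0.001,"y": 0,"z": 0,"roll": 0},
  {"x": -0.001,"y": 0,"z": 0,"roll": 0},
])

```text
clock: 34.6
position: [542.1, -8.2, 194.1]
tool_rot: [0.072, -0.703, 0.704, -0.069]
contact_force: [-7.6, -3.8, 7.5]
finger_gap: -0.0
```

Emit:
play_rows([
  {"x": -0.0005,"y": 0,"z": 0,"roll": 0},
  {"x": -0.0005,"y": 0,"z": 0,"roll": 0},
])

```text
clock: 34.85
position: [543.7, -7.9, 194.1]
tool_rot: [0.072, -0.703, 0.704, -0.07]
contact_force: [-5.4, -2.7, 5.1]
finger_gap: 0.002
```

Emit:
play_rows([
  {"x": -0.0005,"y": 0,"z": 0,"roll": 0},
  {"x": -0.0005,"y": 0,"z": 0,"roll": 0},
])

```text
clock: 35.1
position: [544.7, -7.6, 194.1]
tool_rot: [0.072, -0.703, 0.704, -0.07]
contact_force: [-5.8, -2.0, 4.4]
finger_gap: 0.001
```

```bash
python3 - <<'E'
from h import *
delta(538.3,-6.9,195,-1.371)
s=bot.read_state();print(s['moment'].round(2))
F=s['contact_force'];M=s['moment']
# r line: r = FxM/|F|^2 + tF
r0=np.cross(F,M)/(F@F); 
for t in np.linspace(-.02,.02,5): print((1e3*(r0+t*F)).round(0))
im=eyes.camera("side"); cv2.imwrite("pics/s15.png",im[:,:,::-1])
cv2.imwrite("pics/s15c.png",cv2.resize(im[170:250,320:420,::-1],None,fx=7,fy=7,interpolation=cv2.INTER_CUBIC)); 
E
```

```text
pos [544.7  -7.6 194.1] F [-5.8 -2.   4.4] clk 35.1 jawdir -1.37 gap 0.001 tooly [-0.002 -0.    -1.   ]
tool delta mm [ 6.2 -0.9 -2. ]
roll 0.001
[-0.42  0.81  0.05]
[  52.   13. -185.]
[  -6.   -7. -141.]
[-64. -27. -98.]
[-122.  -48.  -54.]
[-180.  -68.  -10.]
```

View pics/s15c.png

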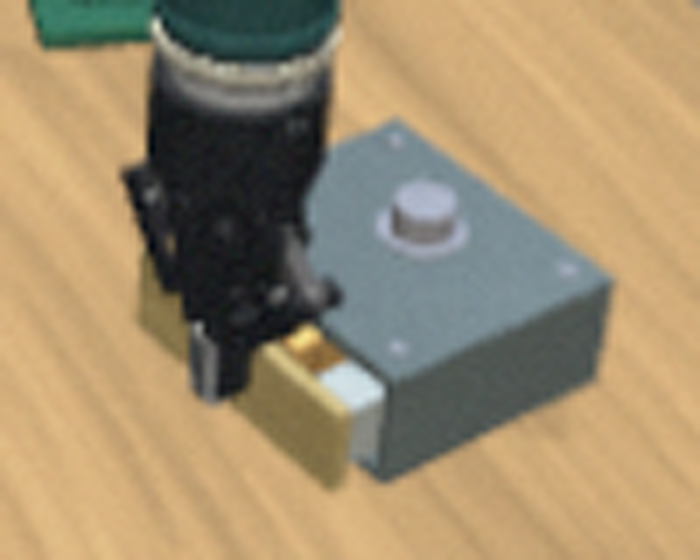

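The moment places the force on the panel face, about 41 mm up, so nothing else is touching. I'll continue inward a millimetre per call.

Emit:
play_rows([
  {"x": -0.0005,"y": -0.0004,"z": 0.0002,"roll": 0},
  {"x": -0.0005,"y": 0,"z": 0,"roll": 0},
])

```text
clock: 35.4
position: [545.4, -7.6, 194.2]
tool_rot: [-0.072, 0.704, -0.703, 0.07]
contact_force: [-5.7, -3.1, 3.2]
finger_gap: 0.006
```

Emit:
play_rows([
  {"x": -0.0005,"y": 0,"z": 0,"roll": 0},
  {"x": -0.0005,"y": 0,"z": 0,"roll": 0},
])

```text
clock: 35.65
position: [546.5, -7.4, 194.1]
tool_rot: [-0.072, 0.704, -0.704, 0.07]
contact_force: [-4.8, -2.9, 2.8]
finger_gap: 0.0
```

Emit:
play_rows([
  {"x": -0.0005,"y": -0.0002,"z": 0.0002,"roll": 0},
  {"x": -0.0005,"y": 0,"z": 0,"roll": 0},
])

```text
clock: 35.9
position: [547.5, -7.2, 194.2]
tool_rot: [-0.072, 0.704, -0.703, 0.07]
contact_force: [-5.0, -1.9, 1.6]
finger_gap: 0.002
```

Emit:
play_rows([
  {"x": -0.0005,"y": 0,"z": 0,"roll": 0},
  {"x": -0.0005,"y": 0,"z": 0,"roll": 0},
])

```text
clock: 36.15
position: [548.9, -6.9, 194.2]
tool_rot: [-0.071, 0.704, -0.703, 0.07]
contact_force: [-4.2, -1.9, -1.4]
finger_gap: 0.001
```

Emit:
play_rows([
  {"x": -0.0005,"y": 0,"z": 0,"roll": 0},
  {"x": -0.0005,"y": 0,"z": 0,"roll": 0},
])

```text
clock: 36.4
position: [549.7, -6.7, 194.2]
tool_rot: [-0.072, 0.704, -0.703, 0.07]
contact_force: [-5.1, -2.2, -2.6]
finger_gap: -0.001
```

Emit:
play_rows([
  {"x": -0.0005,"y": 0,"z": 0,"roll": 0},
  {"x": -0.0005,"y": 0,"z": 0,"roll": 0},
])

```text
clock: 36.65
position: [550.8, -6.6, 194.3]
tool_rot: [-0.071, 0.704, -0.703, 0.07]
contact_force: [-5.6, -0.3, -4.4]
finger_gap: -0.003
```

Emit:
play_rows([
  {"x": -0.0005,"y": 0.0003,"z": 0,"roll": 0},
  {"x": -0.0005,"y": 0,"z": 0,"roll": 0},
])

```text
clock: 36.9
position: [551.3, -6.5, 194.2]
tool_rot: [-0.072, 0.704, -0.703, 0.07]
contact_force: [-10.2, -1.4, 1.4]
finger_gap: 0.0
```

Emit:
play_rows([
  {"x": -0.0005,"y": 0,"z": 0,"roll": 0},
  {"x": -0.0005,"y": 0,"z": 0,"roll": 0},
])

```text
clock: 37.15
position: [551.6, -6.4, 194.2]
tool_rot: [-0.073, 0.704, -0.703, 0.069]
contact_force: [-12.3, -2.4, 3.6]
finger_gap: 0.001
```

At 12 N the tool has almost stopped moving, which suggests the rigid stop just past the click. I'll back off gently and check.

Emit:
play_rows([
  {"x": 0.001,"y": 0,"z": 0,"roll": 0},
  {"x": 0.001,"y": 0,"z": 0,"roll": 0},
  {"x": 0.001,"y": 0,"z": 0,"roll": 0},
  {"x": 0.001,"y": 0,"z": 0,"roll": 0},
  {"x": 0.001,"y": 0,"z": 0,"roll": 0},
  {"x": 0.001,"y": 0,"z": 0,"roll": 0},
  {"x": 0.001,"y": 0,"z": 0,"roll": 0},
  {"x": 0.001,"y": 0,"z": 0,"roll": 0},
  {"x": 0.001,"y": 0,"z": 0,"roll": 0},
  {"x": 0.001,"y": 0,"z": 0,"roll": 0},
  {"x": 0.001,"y": 0,"z": 0,"roll": 0},
  {"x": 0.001,"y": 0,"z": 0,"roll": 0},
  {"x": 0.001,"y": 0,"z": 0,"roll": 0},
  {"x": 0.001,"y": 0,"z": 0,"roll": 0},
  {"x": 0.001,"y": 0,"z": 0,"roll": 0},
  {"x": 0.001,"y": 0,"z": 0,"roll": 0},
  {"x": 0.001,"y": 0,"z": 0,"roll": 0},
  {"x": 0.001,"y": 0,"z": 0,"roll": 0},
  {"x": 0,"y": 0,"z": 0,"roll": 0},
])

```text
clock: 39.52
position: [535.5, -9.8, 194.6]
tool_rot: [-0.071, 0.704, -0.704, 0.071]
contact_force: [0.3, 0.4, 0.4]
finger_gap: 0.001
```

```bash
python3 - <<'E'
from h import *
delta(538.3,-6.9,195,-1.371)
im=eyes.camera("side"); cv2.imwrite("pics/s16.png",im[:,:,::-1])
cv2.imwrite("pics/s16c.png",cv2.resize(im[170:250,320:420,::-1],None,fx=7,fy=7,interpolation=cv2.INTER_CUBIC)); 
E
```

```text
pos [535.5  -9.8 194.6] F [0.3 0.4 0.4] clk 39.52 jawdir -1.37 gap 0.001 tooly [-0.  0. -1.]
tool delta mm [-3.3 -0.4 -2.3]
roll 0.001
```

View pics/s16c.png

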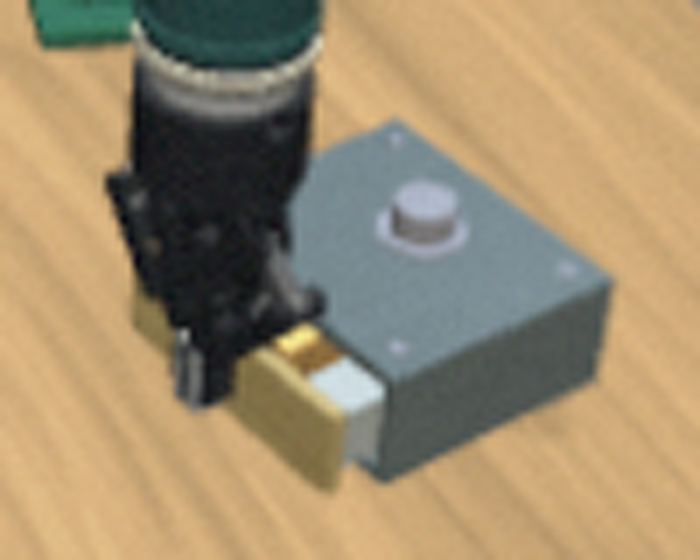

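Force is now zero and the panel stays in, so the tray has latched. I'll retreat backwards and up, then check everything.

Emit:
play_rows([
  {"x": 0.005,"y": 0,"z": 0,"roll": 0},
  {"x": 0.015,"y": 0,"z": 0,"roll": 0},
  {"x": 0.02,"y": 0,"z": 0,"roll": 0},
  {"x": 0.01,"y": -0.01,"z": 0,"roll": 0},
  {"x": 0,"y": -0.03,"z": 0,"roll": 0},
  {"x": 0,"y": -0.04,"z": 0,"roll": 0},
  {"x": 0,"y": -0.04,"z": 0.02,"roll": 0},
  {"x": 0,"y": -0.02,"z": 0.04,"roll": 0},
  {"x": 0,"y": 0,"z": 0.05,"roll": 0},
  {"x": 0,"y": 0,"z": 0.05,"roll": 0},
  {"x": 0,"y": 0,"z": 0.05,"roll": 0},
  {"x": 0,"y": 0,"z": 0.05,"roll": 0},
  {"x": 0,"y": 0,"z": 0.03,"roll": 0},
  {"x": 0,"y": 0,"z": 0,"roll": 0},
  {"x": 0,"y": 0,"z": 0,"roll": 0},
])

```text
clock: 41.45
position: [544.0, -303.4, 334.8]
tool_rot: [-0.071, 0.704, -0.703, 0.071]
contact_force: [0.6, 1.4, 0.1]
finger_gap: 0.003
```

```bash
python3 - <<'E'
from h import *
delta(538.3,-6.9,195,-1.371)
im=eyes.camera("top"); cv2.imwrite("pics/top17.png",im[:,:,::-1])
im=eyes.camera("side"); cv2.imwrite("pics/s17.png",im[:,:,::-1])
E
python3 - <<'E'
import cv2,numpy as np
a=cv2.imread("pics/top0.png")[100:215,295:380];b=cv2.imread("pics/top17.png")[100:215,295:380]
c=cv2.imread("pics/s17.png")[180:260,320:420]
o=np.zeros((600,800,3),np.uint8)
o[:345,:255]=cv2.resize(a,None,fx=3,fy=3,interpolation=2);o[:345,255:510]=cv2.resize(b,None,fx=3,fy=3,interpolation=2)
o[350:590,:300]=cv2.resize(c,None,fx=3,fy=3,interpolation=2)
cv2.imwrite("pics/end.png",o)
E
```

```text
pos [ 544.  -303.4  334.8] F [0.6 1.4 0.1] clk 41.45 jawdir -1.37 gap 0.003 tooly [-0.     0.001 -1.   ]
tool delta mm [ -53.5  140.  -291.6]
roll 0.001
```

View pics/end.png

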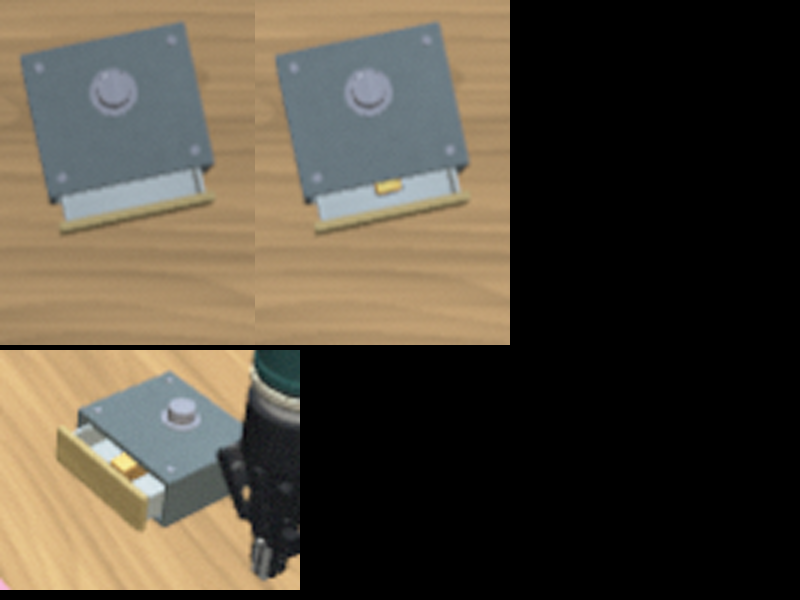

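View pics/top17.png

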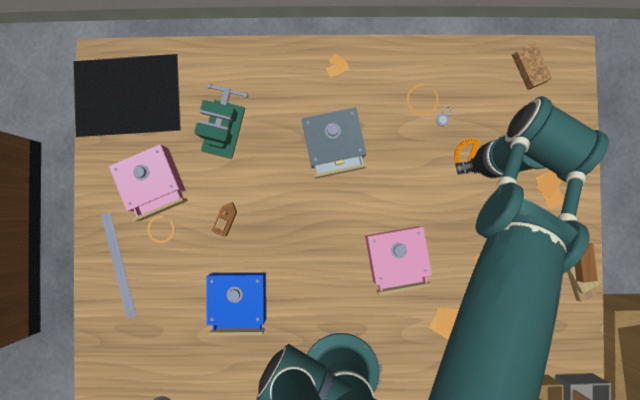

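In the top view the panel is back where it was at the start, at about (340,172). The whistle lies in the tray, and the boat, disc and protractor have not visibly moved. The arm is clear at TCP z 335 mm, so I'll hand in.

```bash
python3 - <<'E'
from h import *
print(bot.hand_in())
E
```

```text
the job is handed in; nothing more can be done
None
```

The whistle is in the grey case's tray and the tray is latched shut. I handed the job in at about 41.5 s; no verdict is reported.

- **Button:** I pressed it with about 3 N, and pictures showed the tray popping fully out.
- **Whistle:** I gripped it across its width, lowered it until I felt the tray floor (about 5 N), then let go. The picture showed it lying near the middle of the tray.
- **First push (failed):** The force dropped from 8 to 6 N about 5 mm past shut. I took that for the click, but the tray followed the fingers back out.
- **Second push:** I went about 12 mm past shut, until the tool all but stopped at a reading of about 12–13 N. I felt no separate click. When I backed off, the force went to zero and the tray stayed in.

**Last checks:** The panel is back where it was in the first top picture, and the back end of the whistle shows inside the tray. The boat and key-ring disc look unmoved. The arm partly hid the protractor in that view, but what shows of it had not shifted. The robot was clear of everything. I read forces only at the end of each move, so a short higher peak could have been missed.

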